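Sort the casting flasks onto their sprue bases

ROBOT

A 6-joint arm with a two-finger parallel gripper is mounted at the origin on a cart in front of the work surface, level with it; the furniture and walls round the work are solid. World frame = base frame: x ahead of the robot, y to its left, z up, the work surface at z = 0. Lengths are in mm, angles in degrees, forces in N, time in s.
With the tool pointing down it reaches from about 325 to 775 mm from the base axis. Payload 5.5 kg.
Tool frame: the origin (TCP) lies between the finger pads; the fingertips stand manip.nose_length ahead of it and the grasp point (between the pads) lies 6 mm ahead of it (manip.nose_length is the distance from the TCP to the fingertips, in mm); z points along the fingers, y is the line along which they close (so a half turn about z gives the same grasp; the last joint's range is limited). The gripper opens to 85 mm and grips with 20 to 120 N. Pads are 22 mm wide; open, the fingers measure 114 mm over their backs; the gripper's body (76 mm by 85 mm) begins 54 mm behind the grasp point. The pads swing forward as they close: fully open they stand 13 mm farther back than shut.
Start: joints at [-80.254, 5.22, 70.514, -0, 104.267, -3.249], TCP at [134.915, -584.649, 256.275] pointing down, gripper open.
Joint ranges: [-164.24, 164.24], [-49.07, 125.15], [9.68, 141.18], [-86.29, 266.29], [3.28, 154.24], [-151.56, 151.56]. Speed limits (degrees/s): [147.25, 147.25, 172.46, 180, 180, 180].

INTERFACE

Orientations are given as [roll, pitch, yaw] about the fixed x, y, z axes, in that order (R = Rz(yaw) Ry(pitch) Rx(roll)).
In Python, from plant import manip gives the robot as it stands.
- The arm moves only by the tool send_rows, never from a script. Its argument "increments" is a list of rows, each a list of 5 numbers: the opening, from 0 (shut) to 1 (fully open), then the shift along the world's x, y, z in cm, then the turn about the world's z in rad. In form: [[hand, x, y, z, twist], ...]. A call has 1 to 5 rows; each row is the pose to reach, as a shift and turn from the pose commanded when the call began; what a row does not reach only later rows make up. A row lasts 1/8 s, in which the tool goes at most 62.5 mm and 10.7 degrees, less where a joint would pass 70% of its speed; a pose out of reach is approached as far as the arm can. A call with a gripper value outside its range is refused whole. The fingers move at their own pace and stop on an object; the grip force is fixed at half the most. Time passes only in rows, so rows that repeat a pose let the fingers close. It gives the time, the measured TCP pose, the force, the opening and the grip force at its end, in the units of the state.
- manip.get_obs(): the state, without advancing time (a new reading comes with each control period).
- manip.camera(name): name is "side" or "top"; returns a dict with "image" (420x560x3 uint8, red, green, blue), "K" (3x3 intrinsics, pixels), "xyz" and "orientation" of the camera in the world. Camera axes: x right, y down, z forward; pixel columns grow to the right and rows downward; lengths in mm; the calibration is good to about 2 mm. A picture is of the moment at which its call begins. There is no depth.
- manip.sign_off(): hands the job in; it is judged then, once.
The state is a dict: "t": time; "joint_positions": joint angles; "joint_vel": joint speeds; "tau": joint torques, N m; "ee_pos": TCP position; "tcp_rot": TCP orientation; "wrist_force": force on the tool from outside, world axes, zero at the start; "wrist_torque": the same for the moment, N m; "opening": finger opening in mm; "grip_force": force on a finger pad.
Only numpy, scipy, OpenCV 4.12 (cv2) and the standard library are available. Lean on these libraries where they do the work, as an engineer would, in place of code of your own. Each camera call takes 0.05 s, during which the arm holds its last target. There are 200 camera calls.

TASK

Get the waxes ready for investing: sort the four steel casting flasks onto the four rubber sprue bases, each flask in the collar that fits its width, and of the two narrow flasks the tall one over the tall wax and the short one over the short wax. Lower each flask gently and upright over its wax until it sits fully down in its collar, and let go of it. Leave the bases about where they stand, and do not disturb the beeswax cake or the carved wax ring that lie among them.

Things in the scene. Friction and masses are not known exactly. Their poses are not given: they have to be found in the camera images.
- flask_short: narrow short casting flask: plain steel tube open at both ends, 40 mm outside diameter, 48 mm tall, wall 2.5 mm, 80 to 270 g, standing upright. Origin: centre of its lower end, z up the tube; yaw does not matter. Grip it from above across the outside, within about 15 mm of the rim, so that the fingers stay above the collar it goes into.
- flask_tall: narrow tall casting flask: plain steel tube open at both ends, 40 mm outside diameter, 74 mm tall, wall 2.5 mm, 80 to 270 g, standing upright. Origin: centre of its lower end, z up the tube; yaw does not matter. Grip it from above across the outside, within about 15 mm of the rim, so that the fingers stay above the collar it goes into.
- flask_medium: middle-width casting flask: plain steel tube open at both ends, 50 mm outside diameter, 62 mm tall, wall 2.5 mm, 80 to 270 g, standing upright. Origin: centre of its lower end, z up the tube; yaw does not matter. Grip it from above across the outside, within about 15 mm of the rim, so that the fingers stay above the collar it goes into.
- flask_wide: widest casting flask: plain steel tube open at both ends, 60 mm outside diameter, 54 mm tall, wall 2.5 mm, 80 to 270 g, standing upright. Origin: centre of its lower end, z up the tube; yaw does not matter. Grip it from above across the outside, within about 15 mm of the rim, so that the fingers stay above the collar it goes into.
- base_short: black rubber sprue base for the narrow short flask: loose round cup, 180 g, foot 63 mm across, carrying a short green wax, one small ring (21 mm across, top 40 mm above the bench, fixed). Origin: centre of underside, z up. Collar 45 mm inside at its floor (6 mm above origin; the flask rests on it), flaring to 52 mm at the lip (14 mm up, 58 mm outside). Seated flask's rim 54 mm up.
- base_tall: black rubber sprue base for the narrow tall flask: loose round cup, 180 g, foot 63 mm across, carrying a tall slim green wax, two rings one above the other (21 mm across, top 67 mm above the bench, fixed). Origin: centre of underside, z up. Collar 45 mm inside at its floor (6 mm above origin; the flask rests on it), flaring to 52 mm at the lip (14 mm up, 58 mm outside). Seated flask's rim 80 mm up.
- base_medium: black rubber sprue base for the middle-width flask: loose round cup, 180 g, foot 73 mm across, carrying a green wax of two rings side by side on one stem (28 mm across, top 55 mm above the bench, fixed). Origin: centre of underside, z up. Collar 55 mm inside at its floor (6 mm above origin; the flask rests on it), flaring to 62 mm at the lip (14 mm up, 68 mm outside). Seated flask's rim 68 mm up.
- base_wide: black rubber sprue base for the widest flask: loose round cup, 180 g, foot 83 mm across, carrying a broad low green wax of four rings round a stem (39 mm across, top 46 mm above the bench, fixed). Origin: centre of underside, z up. Collar 65 mm inside at its floor (6 mm above origin; the flask rests on it), flaring to 72 mm at the lip (14 mm up, 78 mm outside). Seated flask's rim 60 mm up.
- beeswax_cake: round pale cake of beeswax, 44 mm across, 22 mm high, lying loose among the bases; not to be disturbed. Origin at the centre of its underside.
- carved_ring: green carved ring blank of wax, 37 mm across, 14 mm high, lying flat and loose among the flasks; not to be disturbed. Origin at the centre of its underside.
Not all that is in view belongs to the job. What is shaped like the flask_medium but yellow is not meant.

How it is judged:
By the outcome, as a careful person would: the job done as asked, in the order asked, and still so for the second after the job is handed in, with the robot touching nothing.
It also fails if it takes over 90 s, if anything falls off the work surface, if the arm or the gripper's body presses on something with over 40 N, if the wrist force passes 120 N, or if a joint passes its speed limit or range.

## Working session

There is one attempt and no reset: what is moved stays moved. The work goes in short steps, Python scripts to look and compute and a tool call to move; the robot and the scene stay as the last step left them, time stands still between calls to the robot, and variables do not carry over. Pictures are saved under pics/ and viewed, at most 14 in all, crops included, and the job is handed in when it is done.

Besides the shell and the picture viewer there is one more tool, called after "Emit:" as a command line: name --pt "numbers of a row" for each row, then --argument value for the rest. send_rows: Moves the arm, as the interface text tells. Its arguments: {"type":"object","properties":{"increments":{"type":"array","items":{"type":"array","items":{"type":"number"}}}},"required":["increments"]}

```bash
mkdir -p pics; python3 - <<'E'
from plant import manip
import cv2
print(manip.nose_length, manip.get_obs())
for n in("top","side"):
    c=manip.camera(n); print(n,c["K"],c["xyz"],c["orientation"])
    cv2.imwrite(f"pics/{n}0.png",c["image"][:,:,::-1])
E
```

```text
25.0 {'t': 0.0, 'joint_positions': array([-8.02538131e+01,  5.26496877e+00,  7.05819810e+01,  5.91593054e-04,
        1.04269665e+02, -3.25184839e+00]), 'joint_vel': array([ 0.05000258, -0.07313788, -0.06001079,  0.05488645,  0.06748238,
        0.03993615]), 'tau': array([ 1.91947613e-03, -4.58732808e+01, -4.18017769e+01,  3.30954344e-05,
        1.17546387e-02,  3.49760199e-06]), 'ee_pos': array([ 134.87766386, -584.39019372,  255.13041069]), 'tcp_rot': array([-1.79883605e+02, -7.18769870e-03,  1.29981733e+01]), 'wrist_force': array([0.43004122, 0.73909056, 0.41312024]), 'wrist_torque': array([ 0.00345335, -0.01798008,  0.02611974]), 'grip_force': 0.0, 'opening': 85.20288466550258}
top [[386.8836371    0.         285.47918125]
 [  0.         386.8836371  206.57725112]
 [  0.           0.           1.        ]] [363.43701364   7.56532733 935.36156459] [-166.97695616    0.27767585  -95.49601361]
side [[494.63014418   0.         282.20534774]
 [  0.         494.63014418 202.50902163]
 [  0.           0.           1.        ]] [ 207.63090356 -880.60279863  462.16000797] [-113.26515803   -1.51925182  -20.78498178]
```

View pics/top0.png

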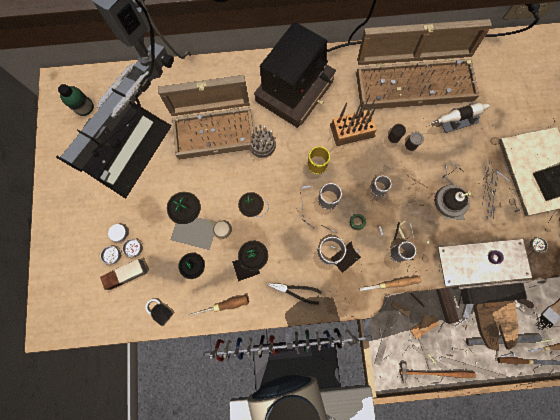

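View pics/side0.png

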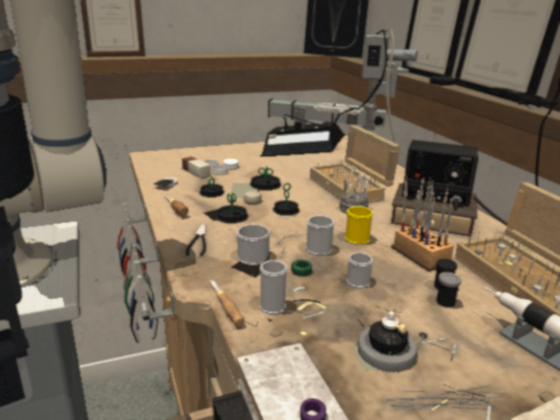

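Candidates in the top view:
- **Flasks:** wide (332,250), medium (330,196), short (382,185) and tall (404,251). The yellow tube at (318,159) is the decoy.
- **Bases:** wide (183,207) has the largest cup. Medium is (253,254). (251,205) looks tall, because the side view shows a high double ring at (286,205). (191,265) looks short.

I'll confirm these with enlarged crops.

```bash
cat > h.py <<'E'
import numpy as np, cv2
from scipy.spatial.transform import Rotation as R
from plant import manip
def ray(c,uv,z):
    d=R.from_euler("xyz",c["orientation"],degrees=True).as_matrix()@np.linalg.solve(c["K"],[uv[0],uv[1],1.])
    o=np.array(c["xyz"]); return o+d*(z-o[2])/d[2]
def proj(c,p):
    q=c["K"]@(R.from_euler("xyz",c["orientation"],degrees=True).as_matrix().T@(np.array(p,float)-c["xyz"])); return q[:2]/q[2]
def rect(c,x0,x1,y0,y1,z,s=2):
    """Top-down view of plane z, s px/mm; col -> -y, row -> -x"""
    w,h=int((y1-y0)*s),int((x1-x0)*s)
    src=np.float32([proj(c,(x,y,z)) for x,y in((x1,y1),(x1,y0),(x0,y0),(x0,y1))])
    return cv2.warpPerspective(c["image"],cv2.getPerspectiveTransform(src,np.float32([[0,0],[w,0],[w,h],[0,h]])),(w,h),flags=cv2.INTER_CUBIC)
E
python3 - <<'E'
from h import *
t=cv2.imread("pics/top0.png"); s=cv2.imread("pics/side0.png")
a=cv2.resize(t[170:285,155:430],None,fx=2.9,fy=2.9,interpolation=3)[:, :797]
b=cv2.resize(s[155:230,185:385],None,fx=3.3,fy=3.3,interpolation=3)
im=np.zeros((a.shape[0]+b.shape[0],800,3),np.uint8); im[:a.shape[0],:a.shape[1]]=a; im[a.shape[0]:,:b.shape[1]]=b
cv2.imwrite("pics/crop.png",im); print(im.shape)
c=manip.camera("top")
for n,uv,z in[("wide",(332,247),54),("med",(330,193),62),("short",(382,183),48),("tall",(404,247),74),("bW",(183,207),14),("bM",(253,254),14),("bT",(251,204),14),("bS",(191,265),14),("cake",(222,228),22),("ring",(357,221),14)]: print(n,ray(c,uv,z).round())
E
```

```text
(582, 800, 3)
wide [ 462. -104.   54.]
med [ 587. -114.   62.]
short [ 603. -242.   48.]
tall [ 445. -261.   74.]
bW [599. 241.  14.]
bM [468.  80.  14.]
bT [591.  75.  14.]
bS [456. 228.  14.]
cake [536. 148.  22.]
ring [ 524. -177.   14.]
```

View pics/crop.png

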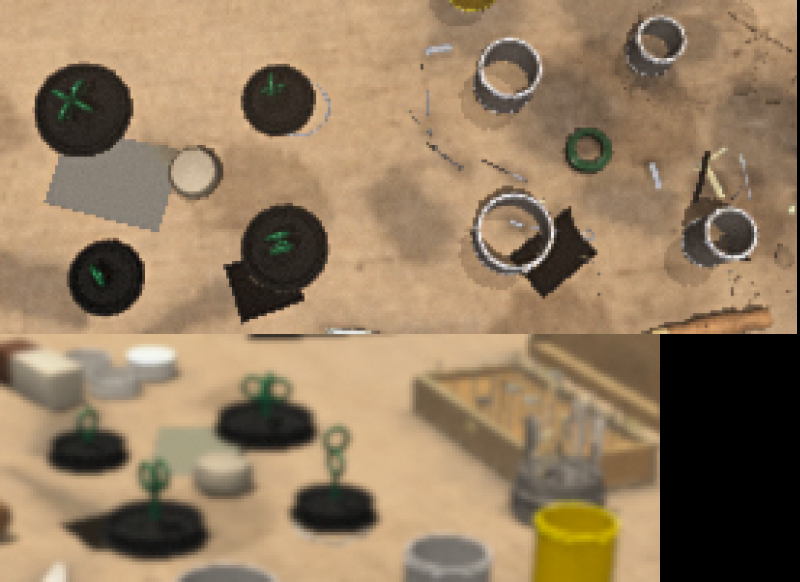

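The crops confirm it: the X-shaped four-ring wax (183,207) is wide, two rings side by side (253,254) medium, two stacked (251,205) tall, and one small ring (191,265) short. Next I'll measure them precisely.

```bash
python3 - <<'E'
from h import *
c=manip.camera("top"); S=2; P=[]
for n,x,y,z,r in[("wide",462,-104,54,30),("med",587,-114,62,25),("short",603,-242,48,20),("tall",445,-261,74,20),("bW",599,241,14,39),("bM",468,80,14,34),("bT",591,75,14,29),("bS",456,228,14,29),("bWf",599,241,0,41.5),("bMf",468,80,0,36.5),("bTf",591,75,0,31.5),("bSf",456,228,0,31.5)]:
    W=60; im=rect(c,x-W,x+W,y-W,y+W,z,S); g=cv2.cvtColor(im,cv2.COLOR_RGB2GRAY)
    hsv=cv2.cvtColor(im,cv2.COLOR_RGB2HSV)
    m=((g>175)&(hsv[...,1]<45)) if n[0]!="b" else (g<62)
    m=cv2.morphologyEx(m.astype(np.uint8)*255,cv2.MORPH_CLOSE,np.ones((5,5)))
    if n[0]=="b": m=cv2.morphologyEx(m,cv2.MORPH_OPEN,cv2.getStructuringElement(2,(41,41)))
    h=cv2.HoughCircles(cv2.GaussianBlur(g,(5,5),1),cv2.HOUGH_GRADIENT_ALT,1.5,200,param1=150,param2=.5,minRadius=int(S*(r-4)),maxRadius=int(S*(r+4)))
    cs,_=cv2.findContours(m,0,2); k=min(cs,key=lambda k:np.linalg.norm(np.array(cv2.minEnclosingCircle(k)[0])-W*S)+(300 if cv2.minEnclosingCircle(k)[1]<12*S else 0)) 
    e=cv2.fitEllipse(k); f=lambda u,v:(round(x+W-v/S,1),round(y+W-u/S,1))
    print(n,"ell",f(*e[0]),np.round(np.array(e[1])/S,1),"hough",None if h is None else (f(*h[0,0,:2]),h[0,0,2]*2/S))
    o=cv2.cvtColor(im,cv2.COLOR_RGB2BGR); cv2.drawContours(o,[k],-1,(0,0,255),1); P.append(cv2.resize(o,(190,190)))
cv2.imwrite("pics/fit.png",np.vstack([np.hstack(P[i:i+4]) for i in(0,4,8)]))
E
```

```text
wide ell (457.8, -104.7) [57.3 59.2] hough ((np.float32(456.0), np.float32(-103.2)), np.float32(58.73568))
med ell (579.6, -107.6) [25.  35.3] hough ((np.float32(587.8), np.float32(-116.2)), np.float32(51.0807))
short ell (597.2, -227.2) [2.3 3.3] hough ((np.float32(603.0), np.float32(-243.5)), np.float32(38.21393))
tall ell (437.0, -267.7) [34.7 37.9] hough ((np.float32(436.8), np.float32(-266.2)), np.float32(38.19305))
bW ell (594.4, 237.9) [69.9 81.7] hough ((np.float32(596.8), np.float32(241.8)), np.float32(81.84804))
bM ell (457.3, 86.9) [67.3 97.1] hough ((np.float32(465.0), np.float32(79.2)), np.float32(71.87422))
bT ell (586.5, 75.8) [49.9 61.8] hough ((np.float32(591.0), np.float32(75.0)), np.float32(62.363514))
bS ell (454.4, 225.5) [55.5 61.8] hough ((np.float32(457.5), np.float32(228.8)), np.float32(61.143955))
bWf ell (597.8, 241.4) [71. 83.] hough ((np.float32(599.8), np.float32(247.0)), np.float32(86.5015))
bMf ell (458.6, 88.0) [68.2 98.5] hough None
bTf ell (590.2, 77.1) [51.2 62.5] hough ((np.float32(591.8), np.float32(75.0)), np.float32(67.145))
bSf ell (455.8, 228.6) [56.2 62.6] hough ((np.float32(459.0), np.float32(232.5)), np.float32(59.351273))
```

View pics/fit.png

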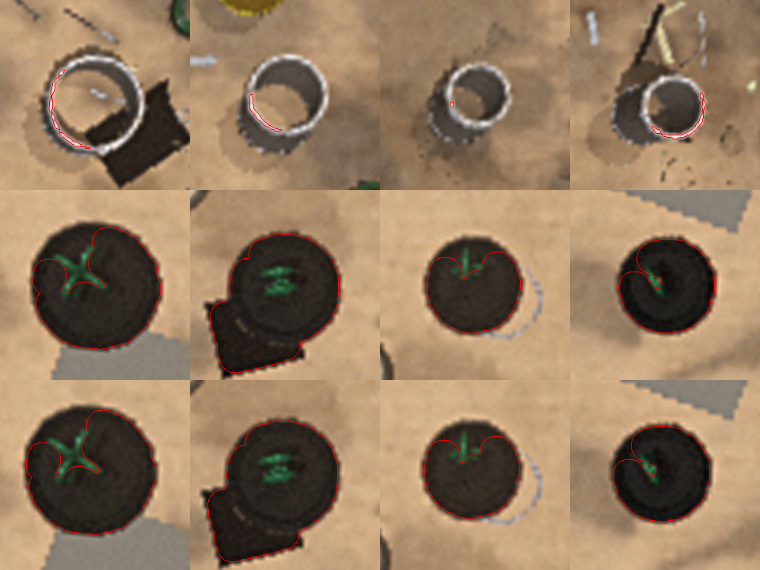

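Emit:
send_rows --pt "1 4 4.2 0 0" --pt "1 8 8.4 0 0" --pt "1 12 12.6 0 0" --pt "1 16 16.8 0 0" --pt "1 20 21 0 0"

```text
t: 0.82
ee_pos: [335.9, -373.1, 256.2]
tcp_rot: [180.0, -0.0, 13.0]
wrist_force: [0.6, -0.3, 0.4]
opening: 85.4
grip_force: 0.0
```

Emit:
send_rows --pt "1 4 4 -2 0" --pt "1 8 8 -5 0" --pt "1 10.2 10.8 -9 0" --pt "1 10.2 10.8 -11 0" --pt "1 10.2 10.8 -11 0"

```text
t: 1.45
ee_pos: [435.9, -266.5, 144.5]
tcp_rot: [-179.9, 0.2, 13.0]
wrist_force: [-0.0, 0.3, 0.1]
opening: 85.2
grip_force: 0.0
```

```bash
python3 - <<'E'
from h import *
c=manip.camera("side");t=manip.camera("top")
f=lambda c,u,v:cv2.resize(c["image"][v:v+160,u:u+110,::-1],None,fx=3.2,fy=3.2,interpolation=3)
cv2.imwrite("pics/a1.png",np.hstack([f(c,220,190),f(t,350,180)]))
E
```

```text
(no output)
```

View pics/a1.png

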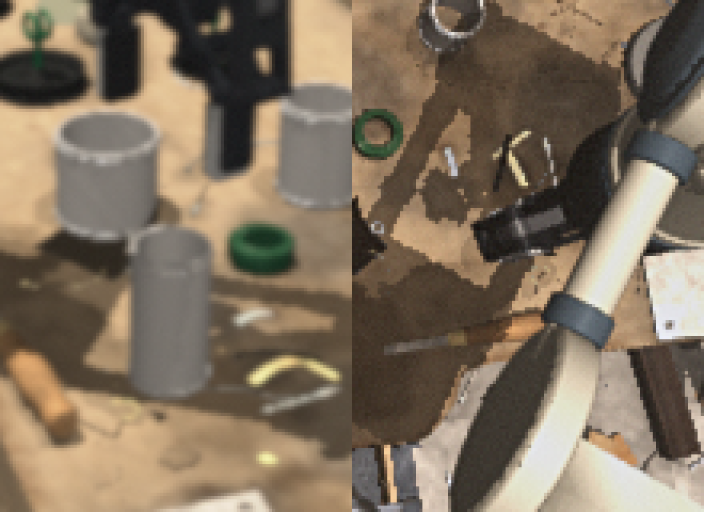

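The fingers straddle the tall flask: side crop fingers at (120,60) and (230,140), rim at (172,245). Descending.

Emit:
send_rows --pt "1 0 0 -3 0" --pt "1 0 0 -6 0" --pt "1 0 0 -7.8 0" --pt "0.3 0 0 -7.8 0" --pt "0 0 0 -7.8 0"

```text
t: 2.17
ee_pos: [437.5, -267.4, 70.0]
tcp_rot: [179.9, -0.1, 13.0]
wrist_force: [0.1, -0.3, -0.3]
opening: 51.8
grip_force: 0.0
```

Emit:
send_rows --pt "0 0 0 0 0" --pt "0 0 0 0 0" --pt "0 0 0 0 0" --pt "0 0 0 0 0"

```text
t: 2.68
ee_pos: [437.8, -267.3, 70.3]
tcp_rot: [179.8, -0.1, 13.0]
wrist_force: [-0.5, -0.9, 6.1]
opening: 38.1
grip_force: 61.0
```

Emit:
send_rows --pt "0 0 0 1 0" --pt "0 0 0 4 0" --pt "0 0 0 8 0" --pt "0 1 2 11 0" --pt "0 3 6 11 0"

```text
t: 3.3
ee_pos: [467.9, -207.5, 182.0]
tcp_rot: [179.8, -0.2, 12.8]
wrist_force: [0.1, 0.2, -2.4]
opening: 37.7
grip_force: 60.7
```

Emit:
send_rows --pt "0 2 5 0 0" --pt "0 4.2 10 0 0" --pt "0 6.4 15 0 0" --pt "0 8.8 20 0 0" --pt "0 10.5 24 0 0"

```text
t: 3.92
ee_pos: [572.2, 35.6, 178.1]
tcp_rot: [-180.0, 0.0, 13.1]
wrist_force: [0.8, -1.0, -2.0]
opening: 38.0
grip_force: 60.7
```

Emit:
send_rows --pt "0 1.5 3 0 0" --pt "0 1.9 4.1 0 0" --pt "0 1.9 4.1 0 0" --pt "0 1.9 4.1 0 0"

```text
t: 4.42
ee_pos: [590.6, 73.2, 178.3]
tcp_rot: [180.0, 0.0, 12.9]
wrist_force: [0.4, 0.4, -2.1]
opening: 37.9
grip_force: 60.7
```

```bash
python3 - <<'E'
from h import *
c=manip.camera("side");t=manip.camera("top"); print(manip.get_obs()["ee_pos"])
f=lambda c,u,v:cv2.resize(c["image"][v:v+160,u:u+110,::-1],None,fx=3.6,fy=3.6,interpolation=3)
cv2.imwrite("pics/a2.png",np.hstack([f(c,230,90),f(t,190,150)]))
E
```

```text
[590.69053935  73.13514782 178.47958777]
```

View pics/a2.png

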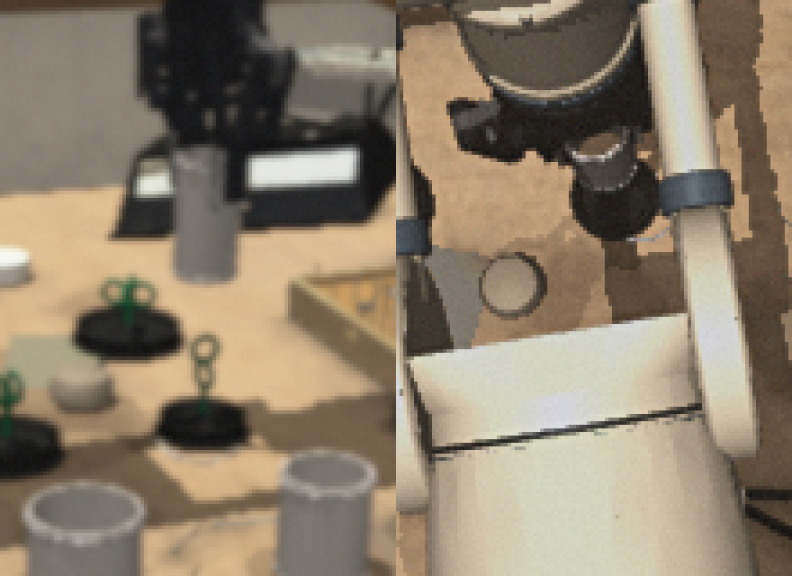

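Side crop: the flask axis is at x≈205 and the wax at x≈204, so they line up closely. A numeric check before lowering:

```bash
cat > chk.py <<'E'
from h import *
import sys
def green(c,uv,r):
    u,v=map(int,uv); im=c["image"][v-r:v+r,u-r:u+r]; h=cv2.cvtColor(im,cv2.COLOR_RGB2HSV)
    m=cv2.inRange(h,(50,90,25),(85,255,200)); ys,xs=np.nonzero(m); return xs+u-r,ys+v-r
# side view: mid column of stem pixels vs. expected column for wax axis of each base
B={"wide":(598,243.5,46),"med":(466,80,55),"tall":(591.5,75,67),"short":(458,230,40)}
c=manip.camera("side")
for n,(x,y,h) in B.items():
    p=proj(c,(x,y,h*.6)); xs,ys=green(c,p,26)
    g=cv2.inRange(c["image"],(0,0,0),(60,60,60))
    print(n,"exp col",p[0].round(1),"wax col",((xs.min()+xs.max())/2 if len(xs) else None),len(xs),"wax rows",ys.min() if len(ys) else 0,ys.max() if len(ys) else 0,"exp top row",proj(c,(x,y,h))[1].round(1),"px/mm",(np.linalg.norm(proj(c,(x,y+10,h))-proj(c,(x,y,h)))/10).round(2))
E
python3 - <<'E'
from chk import *
o=manip.get_obs()["ee_pos"]; z=o[2]-70.3
print("flask bottom exp",proj(c,(o[0],o[1],z)))
u,v=proj(c,(o[0],o[1],z+15)).astype(int)
im=c["image"][v-3:v+3,u-25:u+25].astype(int); sp=im.max(2)-im.min(2)
print("row grey/sat", im.mean(0).mean(1).astype(int).tolist(), sp.mean(0).astype(int).tolist(), u-25)
E
```

```text
wide exp col 264.4 wax col 265.0 27 wax rows 169 179 exp top row 167.7 px/mm 0.18
med exp col 231.4 wax col 221.5 28 wax rows 185 210 exp top row 193.5 px/mm 0.21
tall exp col 286.0 wax col 275.0 34 wax rows 169 204 exp top row 183.1 px/mm 0.22
short exp col 211.9 wax col 221.5 24 wax rows 185 208 exp top row 177.2 px/mm 0.17
flask bottom exp [286.89376514 165.82129594]
row grey/sat [169, 168, 168, 168, 169, 168, 168, 167, 167, 168, 168, 168, 168, 169, 169, 160, 138, 119, 113, 114, 116, 115, 114, 113, 111, 109, 107, 105, 103, 101, 99, 98, 101, 119, 150, 174, 182, 183, 184, 184, 184, 185, 185, 185, 185, 185, 184, 184, 184, 184] [70, 71, 71, 71, 70, 70, 71, 71, 70, 70, 69, 69, 69, 69, 69, 60, 40, 19, 12, 11, 11, 11, 11, 11, 10, 10, 10, 9, 9, 9, 9, 10, 15, 30, 52, 67, 72, 72, 71, 71, 71, 71, 70, 70, 70, 71, 71, 71, 71, 72] 262
```

Everything agrees within 1 mm. Lowering.

Emit:
send_rows --pt "0 0.1 0.1 -2 0" --pt "0 0.1 0.1 -4 0" --pt "0 0.1 0.1 -6 0" --pt "0 0.1 0.1 -7.5 0" --pt "0 0.1 0.1 -8.5 0"

```text
t: 5.2
ee_pos: [591.4, 75.3, 91.6]
tcp_rot: [-180.0, 0.1, 13.0]
wrist_force: [-0.1, -0.2, -1.1]
opening: 37.7
grip_force: 60.7
```

Emit:
send_rows --pt "0 0 0 -0.4 0" --pt "0 0 0 -0.8 0" --pt "0 0 0 -1.1 0" --pt "0 0 0 -1.4 0" --pt "0 0 0 -1.6 0"

```text
t: 5.82
ee_pos: [592.0, 75.3, 77.2]
tcp_rot: [180.0, -0.0, 13.0]
wrist_force: [-0.2, 0.1, -1.6]
opening: 37.6
grip_force: 60.7
```

Emit:
send_rows --pt "0 0 0 -0.1 0" --pt "0 0 0 -0.2 0" --pt "0 0 0 -0.2 0"

```text
t: 6.2
ee_pos: [592.1, 75.4, 76.4]
tcp_rot: [180.0, -0.1, 13.0]
wrist_force: [-2.7, -0.1, 5.1]
opening: 37.5
grip_force: 61.4
```

Emit:
send_rows --pt "0.3 0 0 0 0" --pt "0.75 0 0 0 0" --pt "0.75 0 0 0 0" --pt "0.75 0 0 0.5 0" --pt "0.75 0 0 3 0"

```text
t: 6.82
ee_pos: [590.8, 75.2, 103.5]
tcp_rot: [-180.0, 0.2, 13.0]
wrist_force: [0.9, 0.4, 0.6]
opening: 64.0
grip_force: 0.0
```

Emit:
send_rows --pt "1 0 0 4 0" --pt "1 0 0 7 0" --pt "1 0.2 -6 7 0" --pt "1 0.4 -12 7 0" --pt "1 0.6 -18 7 0"

```text
t: 7.45
ee_pos: [598.0, -106.2, 175.8]
tcp_rot: [180.0, -0.1, 13.0]
wrist_force: [0.9, -1.4, -0.6]
opening: 85.3
grip_force: 0.0
```

Emit:
send_rows --pt "1 0.2 -6 -2 0" --pt "1 0.4 -12 -5 0" --pt "1 0.5 -13.9 -8 0" --pt "1 0.5 -13.9 -9 0" --pt "1 0.5 -13.9 -9 0"

```text
t: 8.07
ee_pos: [602.7, -242.8, 84.7]
tcp_rot: [-179.9, 0.1, 13.0]
wrist_force: [0.4, -0.1, 1.2]
opening: 85.5
grip_force: 0.0
```

```bash
python3 - <<'E'
from h import *
c=manip.camera("side");t=manip.camera("top"); o=manip.get_obs()["ee_pos"]
print(o,"tcp-25 col",proj(c,o-[0,0,25]),"rim exp",proj(c,(603,-243.5,48)))
f=lambda c,u,v:cv2.resize(c["image"][v:v+160,u:u+110,::-1],None,fx=3.6,fy=3.6,interpolation=3)
cv2.imwrite("pics/a3.png",np.hstack([f(c,230,140),f(c,310,170)]))
E
```

```text
[ 603.80362997 -242.700321     87.03097728] tcp-25 col [361.05964837 249.73843693] rim exp [360.13608058 257.29148535]
```

View pics/a3.png

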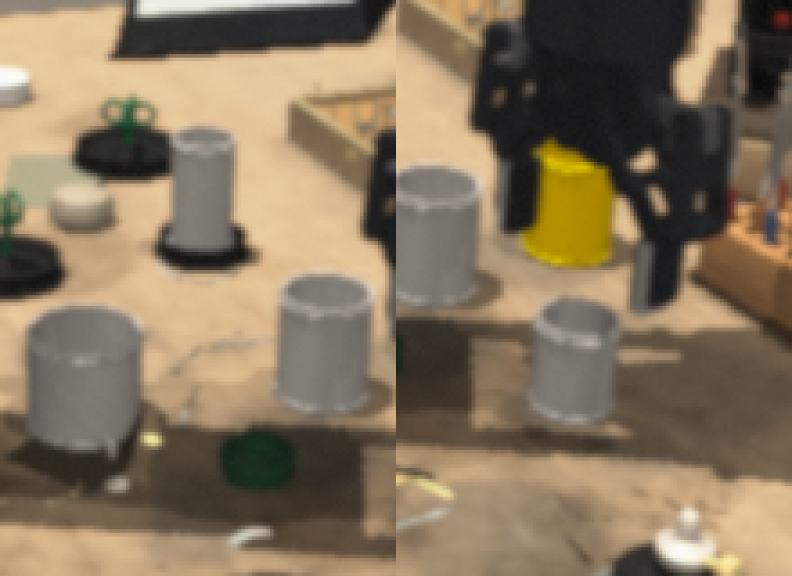

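The tall flask is seated, and the short flask's rim is at side (360,259), against (360,257) expected. Grasping it.

Emit:
send_rows --pt "1 0 0 -2 0" --pt "1 0 0 -4.1 0" --pt "1 0 0 -4.1 0" --pt "0 0 0 -4.1 0" --pt "0 0 0 -4.1 0"

```text
t: 8.8
ee_pos: [603.4, -243.9, 45.2]
tcp_rot: [180.0, -0.1, 13.0]
wrist_force: [-0.5, 0.2, 0.6]
opening: 51.2
grip_force: 0.0
```

Emit:
send_rows --pt "0 0 0 0 0" --pt "0 0 0 0 0" --pt "0 0 0 0 0" --pt "0 0 0 0 0"

```text
t: 9.3
ee_pos: [603.6, -243.9, 45.6]
tcp_rot: [179.9, -0.1, 13.0]
wrist_force: [0.2, 0.0, 5.9]
opening: 38.8
grip_force: 60.6
```

Emit:
send_rows --pt "0 0 0 1 0" --pt "0 0 0 5 0" --pt "0 0 0 9 0" --pt "0 -0.6 2 12 0" --pt "0 -2 7 12 0"

```text
t: 9.93
ee_pos: [583.8, -174.9, 167.9]
tcp_rot: [179.8, -0.3, 12.8]
wrist_force: [0.8, 0.4, -1.2]
opening: 38.7
grip_force: 60.5
```

Emit:
send_rows --pt "0 -1.7 5.6 0 0" --pt "0 -3.4 11.2 0 0" --pt "0 -5.1 16.8 0 0" --pt "0 -6.8 22.4 0 0" --pt "0 -8.5 28 0 0"

```text
t: 10.55
ee_pos: [496.8, 107.9, 164.2]
tcp_rot: [-180.0, 0.0, 13.0]
wrist_force: [0.5, 0.9, -1.8]
opening: 38.6
grip_force: 60.5
```

Emit:
send_rows --pt "0 -1.7 5.6 0 0" --pt "0 -3.4 10.5 0 0" --pt "0 -4.1 12.4 -1 0" --pt "0 -4.1 12.4 -3 0" --pt "0 -4.1 12.4 -3 0"

```text
t: 11.18
ee_pos: [455.8, 229.2, 131.5]
tcp_rot: [179.9, 0.3, 13.0]
wrist_force: [-0.5, 0.1, -0.8]
opening: 39.0
grip_force: 60.5
```

```bash
python3 - <<'E'
from h import *
c=manip.camera("side");t=manip.camera("top"); o=manip.get_obs()["ee_pos"]
print(o,"bottom exp",proj(c,o-[0,0,45.6]),"base exp z0/14",proj(c,(458,230,0)),proj(c,(458,230,14)))
f=lambda c,u,v:cv2.resize(c["image"][v:v+100,u:u+100,::-1],None,fx=4,fy=4,interpolation=3)
cv2.imwrite("pics/a4.png",np.hstack([f(c,165,115),f(t,140,210)]))
E
```

```text
[457.05040172 229.26597776 133.81518828] bottom exp [210.75964217 158.38614727] base exp z0/14 [212.16512608 192.47090085] [211.99699132 187.17273347]
```

View pics/a4.png

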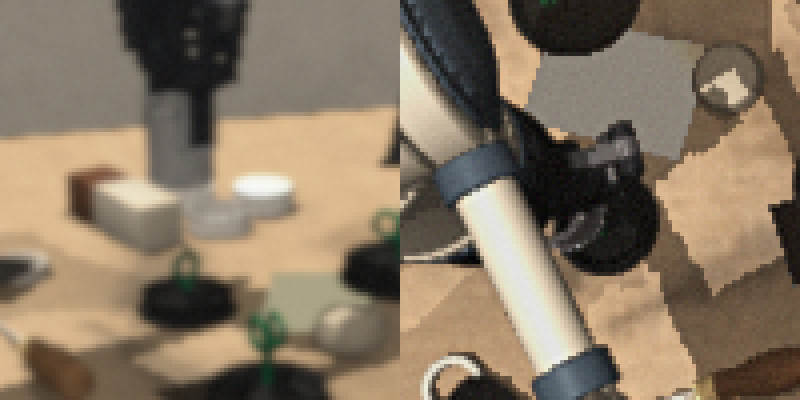

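Emit:
send_rows --pt "0 0.1 0.1 -1.5 0" --pt "0 0.1 0.1 -3.5 0" --pt "0 0.1 0.1 -5.2 0" --pt "0 0.1 0.1 -6.2 0" --pt "0 0.1 0.1 -6.6 0"

```text
t: 11.9
ee_pos: [457.5, 231.2, 67.2]
tcp_rot: [180.0, 0.1, 13.0]
wrist_force: [-0.2, 0.4, -0.2]
opening: 38.9
grip_force: 60.5
```

Emit:
send_rows --pt "0 0 0 -0.4 0" --pt "0 0 0 -0.8 0" --pt "0 0 0 -1.1 0" --pt "0 0 0 -1.4 0" --pt "0 0 0 -1.4 0"

```text
t: 12.52
ee_pos: [457.8, 231.3, 54.0]
tcp_rot: [180.0, 0.0, 13.0]
wrist_force: [0.1, 0.0, -1.0]
opening: 38.5
grip_force: 60.5
```

Emit:
send_rows --pt "0 0 0 -0.15 0" --pt "0 0 0 -0.3 0" --pt "0 0 0 -0.3 0"

```text
t: 12.9
ee_pos: [458.0, 231.4, 51.7]
tcp_rot: [-180.0, -0.0, 13.0]
wrist_force: [-0.5, -0.2, 1.7]
opening: 38.6
grip_force: 60.7
```

Emit:
send_rows --pt "0.3 0 0 0 0" --pt "0.75 0 0 0 0" --pt "0.75 0 0 0 0" --pt "0.75 0 0 0.5 0" --pt "0.75 0 0 4 0"

```text
t: 13.52
ee_pos: [456.3, 230.7, 89.1]
tcp_rot: [179.9, 0.3, 13.0]
wrist_force: [0.9, -0.3, 0.3]
opening: 64.0
grip_force: 0.0
```

Emit:
send_rows --pt "1 0 -1 5 0" --pt "1 0 -6 7 0" --pt "1 0 -12 7 0" --pt "1 0 -18 7 0" --pt "1 -0.1 -23 7 0"

```text
t: 14.15
ee_pos: [456.7, -0.6, 161.9]
tcp_rot: [180.0, -0.1, 13.0]
wrist_force: [0.3, -0.2, 0.5]
opening: 85.7
grip_force: 0.0
```

Emit:
send_rows --pt "1 -0.1 -5.5 0 0" --pt "1 -0.1 -10.4 -3 0" --pt "1 -0.1 -10.4 -6.5 0" --pt "1 -0.1 -10.4 -6.8 0" --pt "1 -0.1 -10.4 -6.8 0"

```text
t: 14.78
ee_pos: [456.3, -102.3, 94.4]
tcp_rot: [180.0, -0.0, 13.0]
wrist_force: [-0.2, 0.1, 0.3]
opening: 85.3
grip_force: 0.0
```

```bash
python3 - <<'E'
from h import *
c=manip.camera("side"); o=manip.get_obs()["ee_pos"]
print(o,"rim exp",proj(c,(456,-103.2,54)), "tcp-25",proj(c,o-[0,0,25]))
f=lambda c,u,v:cv2.resize(c["image"][v:v+110,u:u+100,::-1],None,fx=4,fy=4,interpolation=3)
cv2.imwrite("pics/a5.png",np.hstack([f(c,165,130),f(c,205,170)]))
E
```

```text
[ 456.72478481 -102.30786494   95.05646302] rim exp [252.57710913 230.72920514] tcp-25 [252.83268725 222.59691278]
```

View pics/a5.png

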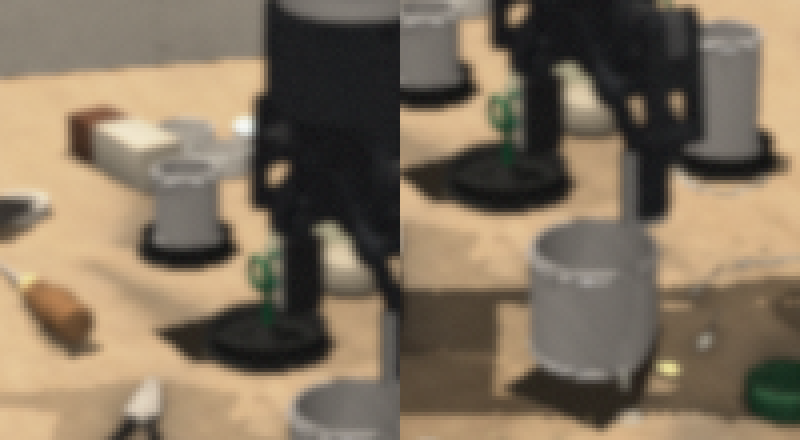

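The short flask is seated, and the wide flask's rim matches within 1 px. Grasping it.

Emit:
send_rows --pt "1 0 0 -2 0" --pt "1 0 0 -4.8 0" --pt "1 0 0 -4.8 0" --pt "0 0 0 -4.8 0" --pt "0 0 0 -4.8 0"

```text
t: 15.45
ee_pos: [457.4, -102.9, 48.1]
tcp_rot: [179.9, -0.2, 13.0]
wrist_force: [-1.1, 0.3, 4.4]
opening: 58.8
grip_force: 64.7
```

Emit:
send_rows --pt "0 0 0 0 0" --pt "0 0 0 0 0" --pt "0 0 0 0 0"

```text
t: 15.82
ee_pos: [457.4, -102.9, 48.2]
tcp_rot: [179.9, -0.2, 13.0]
wrist_force: [-0.3, 0.2, 5.6]
opening: 58.6
grip_force: 64.9
```

Emit:
send_rows --pt "0 0 0 1 0" --pt "0 0 0 5 0" --pt "0 0 0 9 0" --pt "0 0.6 1.5 12 0" --pt "0 2.4 6 12 0"

```text
t: 16.45
ee_pos: [481.4, -43.6, 169.9]
tcp_rot: [179.8, -0.4, 12.8]
wrist_force: [0.7, -1.0, -1.9]
opening: 59.2
grip_force: 65.1
```

Emit:
send_rows --pt "0 2.2 5.4 0 0" --pt "0 4.4 10.8 0 0" --pt "0 6.6 16.2 0 0" --pt "0 8.8 21.6 0 0" --pt "0 10.4 25.4 0 0"

```text
t: 17.08
ee_pos: [584.3, 213.9, 165.6]
tcp_rot: [-180.0, 0.0, 13.1]
wrist_force: [0.4, -0.8, -2.3]
opening: 58.9
grip_force: 65.0
```

Emit:
send_rows --pt "0 1.2 3 -1 0" --pt "0 1.2 3.2 -3 0" --pt "0 1.2 3.2 -3 0"

```text
t: 17.45
ee_pos: [594.5, 242.5, 132.3]
tcp_rot: [179.9, 0.3, 13.0]
wrist_force: [-0.3, -0.4, -1.7]
opening: 58.9
grip_force: 65.0
```

```bash
python3 - <<'E'
from h import *
c=manip.camera("side"); t=manip.camera("top");o=manip.get_obs()["ee_pos"]
print(o,"bottom exp",proj(c,o-[0,0,48.2]),"base exp z0/14",proj(c,(598,243.5,0)),proj(c,(598,243.5,14)))
f=lambda c,u,v:cv2.resize(c["image"][v:v+100,u:u+100,::-1],None,fx=4,fy=4,interpolation=3)
cv2.imwrite("pics/a6.png",np.hstack([f(c,215,105),f(t,140,160)]))
E
```

```text
[595.59823146 242.21368957 135.15414193] bottom exp [263.97094206 152.46899211] base exp z0/14 [264.28868027 184.57594544] [264.35529351 179.48780686]
```

View pics/a6.png

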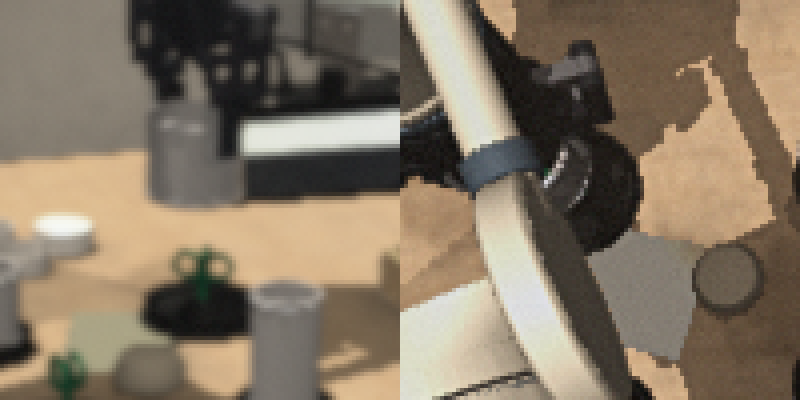

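Side: the flask axis is at col 264 and the wax at about 265.5, so I'll shift about 3.5 mm in +x and lower.

Emit:
send_rows --pt "0 0.35 0.1 -1 0" --pt "0 0.35 0.1 -3 0" --pt "0 0.35 0.1 -5 0" --pt "0 0.35 0.1 -6.1 0" --pt "0 0.35 0.1 -6.4 0"

```text
t: 18.18
ee_pos: [598.7, 244.1, 69.4]
tcp_rot: [180.0, 0.2, 13.0]
wrist_force: [-0.8, 0.3, -1.9]
opening: 58.6
grip_force: 65.0
```

Emit:
send_rows --pt "0 0 0 -0.4 0" --pt "0 0 0 -0.8 0" --pt "0 0 0 -1.1 0" --pt "0 0 0 -1.4 0" --pt "0 0 0 -1.5 0"

```text
t: 18.8
ee_pos: [599.4, 244.3, 56.1]
tcp_rot: [180.0, 0.0, 13.0]
wrist_force: [0.2, -1.4, -0.8]
opening: 58.8
grip_force: 65.0
```

Emit:
send_rows --pt "0 0 0 -0.1 0" --pt "0 0 0 -0.2 0" --pt "0 0 0 -0.25 0" --pt "0 0 0 -0.25 0"

```text
t: 19.3
ee_pos: [599.7, 244.2, 54.3]
tcp_rot: [180.0, -0.0, 13.0]
wrist_force: [-0.0, -2.9, 1.5]
opening: 58.9
grip_force: 65.3
```

Emit:
send_rows --pt "0.8 0 0 0 0" --pt "1 0 0 0 0" --pt "1 0 0 0 0" --pt "1 0 0 0.5 0" --pt "1 0 0 4 0"

```text
t: 19.92
ee_pos: [597.7, 243.8, 91.0]
tcp_rot: [180.0, 0.4, 13.0]
wrist_force: [0.3, -1.0, 0.2]
opening: 85.4
grip_force: 0.0
```

Emit:
send_rows --pt "1 0 0 5 0" --pt "1 -0.2 -4 8 0" --pt "1 -0.4 -10 8 0" --pt "1 -0.6 -16 8 0" --pt "1 -0.8 -22 8 0"

```text
t: 20.55
ee_pos: [591.2, 22.7, 174.5]
tcp_rot: [180.0, -0.1, 13.0]
wrist_force: [0.9, -0.4, 0.1]
opening: 85.4
grip_force: 0.0
```

Emit:
send_rows --pt "1 -0.2 -6 0 0" --pt "1 -0.4 -12 -2 0" --pt "1 -0.4 -14 -6 0" --pt "1 -0.4 -14 -7 0" --pt "1 -0.4 -14 -7 0"

```text
t: 21.18
ee_pos: [587.2, -114.8, 103.6]
tcp_rot: [-179.9, 0.0, 13.0]
wrist_force: [0.3, 0.1, -0.1]
opening: 85.6
grip_force: 0.0
```

```bash
python3 - <<'E'
from h import *
c=manip.camera("side"); o=manip.get_obs()["ee_pos"]
print(o,"rim exp",proj(c,(587.8,-116.2,62)))
f=lambda c,u,v:cv2.resize(c["image"][v:v+110,u:u+100,::-1],None,fx=4,fy=4,interpolation=3)
cv2.imwrite("pics/a7.png",np.hstack([f(c,205,130),f(c,270,160)]))
E
```

```text
[ 587.94577237 -114.6458513   104.98784542] rim exp [320.9235681  220.39972323]
```

View pics/a7.png

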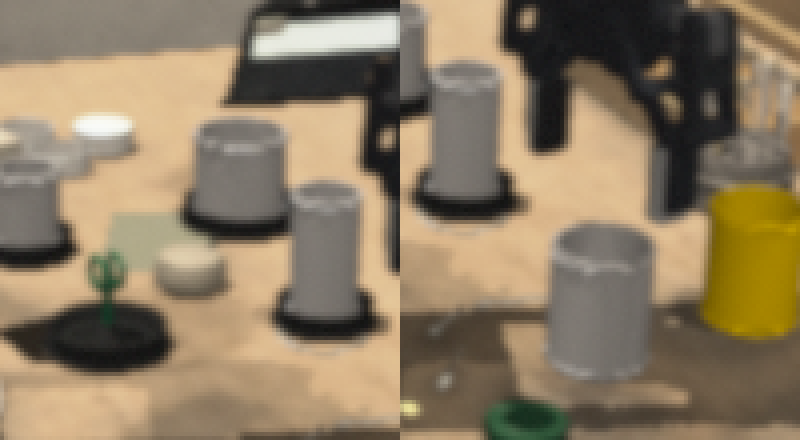

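Wide, tall and short are all seated. The grey medium flask's rim is at (320,221) as expected, and the yellow one stands to its right and clear. Grasping the grey.

Emit:
send_rows --pt "1 0 -0.1 -2 0" --pt "1 0 -0.1 -4.7 0" --pt "1 0 -0.1 -4.7 0" --pt "0 0 -0.1 -4.7 0" --pt "0 0 -0.1 -4.7 0"

```text
t: 21.85
ee_pos: [588.3, -116.7, 58.4]
tcp_rot: [179.9, -0.1, 13.0]
wrist_force: [0.9, 0.5, -0.3]
opening: 51.8
grip_force: 0.0
```

Emit:
send_rows --pt "0 0 0 0 0" --pt "0 0 0 0 0" --pt "0 0 0 0 0" --pt "0 0 0 0 0"

```text
t: 22.35
ee_pos: [588.4, -116.9, 58.7]
tcp_rot: [179.9, -0.2, 13.0]
wrist_force: [0.1, -0.4, 6.0]
opening: 47.7
grip_force: 63.1
```

Emit:
send_rows --pt "0 0 0 1 0" --pt "0 0 0 5 0" --pt "0 0 0 9 0" --pt "0 -1 1.6 11 0" --pt "0 -3.5 5.7 11 0"

```text
t: 22.98
ee_pos: [553.2, -60.4, 169.3]
tcp_rot: [179.9, -0.2, 12.9]
wrist_force: [-0.5, 0.9, -0.7]
opening: 47.5
grip_force: 62.4
```

Emit:
send_rows --pt "0 -3 4.8 0 0" --pt "0 -6 9.6 0 0" --pt "0 -8.7 14 0 0" --pt "0 -8.7 14 -1.5 0" --pt "0 -8.7 14 -1.5 0"

```text
t: 23.6
ee_pos: [464.6, 80.1, 150.4]
tcp_rot: [180.0, 0.2, 13.0]
wrist_force: [0.1, 0.7, -1.3]
opening: 47.8
grip_force: 62.6
```

```bash
python3 - <<'E'
from h import *
c=manip.camera("side"); t=manip.camera("top");o=manip.get_obs()["ee_pos"]
print(o,"bottom exp",proj(c,o-[0,0,58.7]),"base exp z0/14/40",proj(c,(466,80,0)),proj(c,(466,80,14)),proj(c,(466,80,40)),proj(c,(476,80,14)))
f=lambda c,u,v:cv2.resize(c["image"][v:v+100,u:u+100,::-1],None,fx=4,fy=4,interpolation=3)
cv2.imwrite("pics/a8.png",np.hstack([f(c,180,130),f(t,200,200)]))
E
```

```text
[465.57542911  79.51193009 151.49955703] bottom exp [230.88512616 177.19168633] base exp z0/14/40 [231.62119247 216.59658813] [231.53270582 210.80815605] [231.36595897 199.90026328] [235.93568918 210.24913024]
```

View pics/a8.png

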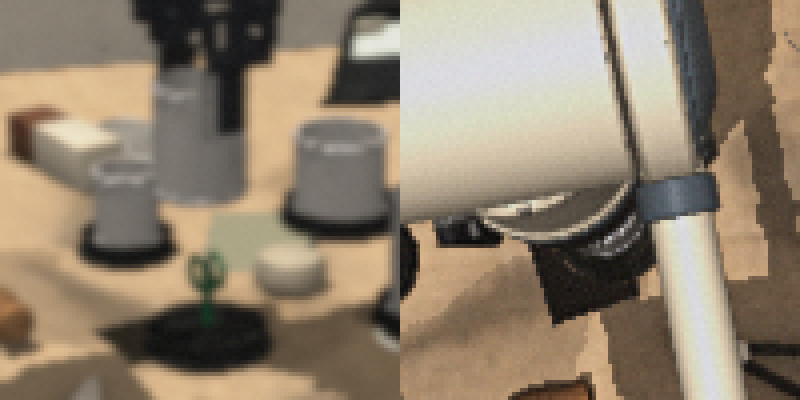

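Side: the flask axis is at col 230 and the wax at 231.5. I'll shift +2.5 mm in x and lower.

Emit:
send_rows --pt "0 0.25 0 -1 0" --pt "0 0.25 0 -3 0" --pt "0 0.25 0 -5 0" --pt "0 0.25 0 -6.6 0" --pt "0 0.25 0 -7.1 0"

```text
t: 24.32
ee_pos: [467.0, 80.2, 78.7]
tcp_rot: [-180.0, 0.2, 13.0]
wrist_force: [0.1, -0.8, -0.5]
opening: 47.8
grip_force: 62.6
```

Emit:
send_rows --pt "0 0 0 -0.4 0" --pt "0 0 0 -0.8 0" --pt "0 0 0 -1.1 0" --pt "0 0 0 -1.4 0" --pt "0 0 0 -1.4 0"

```text
t: 24.95
ee_pos: [467.8, 80.4, 66.6]
tcp_rot: [-180.0, 0.0, 13.0]
wrist_force: [0.6, -0.3, -1.4]
opening: 47.7
grip_force: 62.6
```

Emit:
send_rows --pt "0 0 0 -0.1 0" --pt "0 0 0 -0.2 0" --pt "0 0 0 -0.25 0" --pt "0 0 0 -0.25 0"

```text
t: 25.45
ee_pos: [468.0, 80.4, 64.7]
tcp_rot: [180.0, -0.0, 13.0]
wrist_force: [-1.5, 0.5, 2.6]
opening: 47.8
grip_force: 62.9
```

Emit:
send_rows --pt "0.5 0 0 0 0" --pt "0.9 0 0 0 0" --pt "0.9 0 0 0 0" --pt "0.9 0 0 0.5 0" --pt "0.9 0 0 4 0"

```text
t: 26.08
ee_pos: [466.3, 80.2, 102.2]
tcp_rot: [-180.0, 0.3, 13.0]
wrist_force: [0.6, -0.1, -0.2]
opening: 76.6
grip_force: 0.0
```

Emit:
send_rows --pt "0.9 0 0 5 0" --pt "0.9 0 -1 9 0" --pt "0.9 0 -7 12 0" --pt "0.9 0 -13 12 0" --pt "0.9 0 -19 12 0"

```text
t: 26.7
ee_pos: [468.0, -111.4, 225.6]
tcp_rot: [179.9, -0.1, 13.0]
wrist_force: [0.2, -0.1, -0.7]
opening: 77.0
grip_force: 0.0
```

Emit:
send_rows --pt "0.9 0 -6 0 0" --pt "0.9 -2 -12 0 0" --pt "0.9 -5 -17 0 0" --pt "0.9 -5 -17 0 0"

```text
t: 27.2
ee_pos: [415.9, -282.8, 224.3]
tcp_rot: [180.0, 0.0, 12.6]
wrist_force: [0.6, 0.1, -0.7]
opening: 76.7
grip_force: 0.0
```

```bash
python3 - <<'E'
from h import *
c=manip.camera("side"); t=manip.camera("top")
f=lambda c,u,v,w,h,s:cv2.resize(c["image"][v:v+h,u:u+w,::-1],None,fx=s,fy=s,interpolation=3)
cv2.imwrite("pics/a9.png",np.vstack([f(c,170,120,200,75,4)[:, :800],f(t,155,175,200,70,4)[:, :800]]))
E
```

```text
(no output)
```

View pics/a9.png

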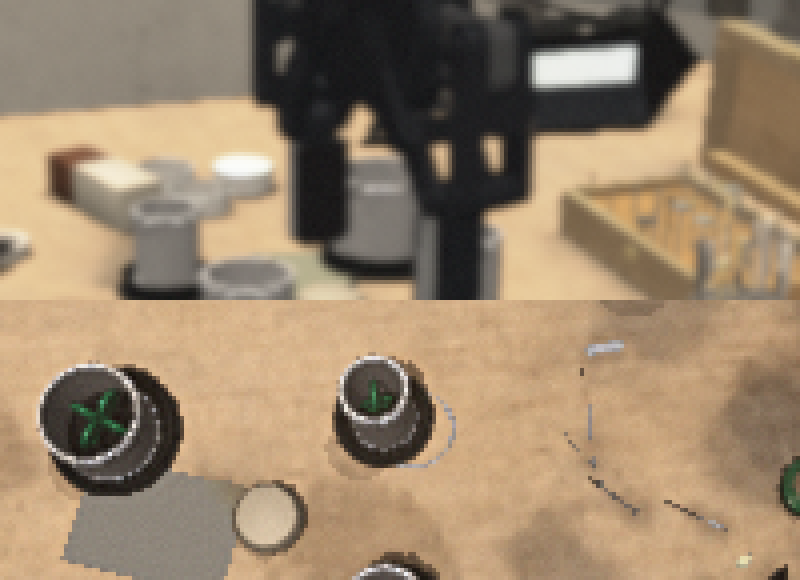

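The top view shows wide (crop 90,412) and tall (375,390) seated over their waxes, but the crop cuts off medium and short. I'll check all four rims numerically, and the cake and ring too.

```bash
python3 - <<'E'
from h import *
c=manip.camera("top"); c0=dict(c); c0["image"]=cv2.imread("pics/top0.png")[:,:,::-1]; S=2;W=60
def H(c,x,y,z,r):
    g=cv2.cvtColor(rect(c,x-W,x+W,y-W,y+W,z,S),cv2.COLOR_RGB2GRAY)
    h=cv2.HoughCircles(cv2.GaussianBlur(g,(5,5),1),cv2.HOUGH_GRADIENT_ALT,1.5,200,param1=150,param2=.5,minRadius=int(S*(r-4)),maxRadius=int(S*(r+4)))
    return None if h is None else [round(float(v),1) for v in(x+W-h[0,0,1]/S,y+W-h[0,0,0]/S,h[0,0,2])]
for n,a in dict(wide=(599,244,60,30),med=(468,80,68,25),short=(458,231,54,20),tall=(592,75,80,20)).items(): print(n,H(c,*a))
for n,a in dict(cake=(536,148,22,22),ring=(524,-177,14,18.5)).items(): print(n,H(c0,*a),H(c,*a))
f=lambda c,u,v,w,h,s:cv2.resize(c["image"][v:v+h,u:u+w,::-1],None,fx=s,fy=s,interpolation=3)
cv2.imwrite("pics/b1.png",f(c,155,180,130,110,5))
E
```

```text
wide [601.2, 244.0, 59.2]
med [467.2, 80.8, 47.4]
short [457.2, 231.0, 37.8]
tall [592.0, 76.5, 40.9]
cake [535.2, 150.2, 41.2] [536.0, 150.2, 41.0]
ring [522.5, -177.8, 40.4] [523.2, -176.2, 40.5]
```

View pics/b1.png

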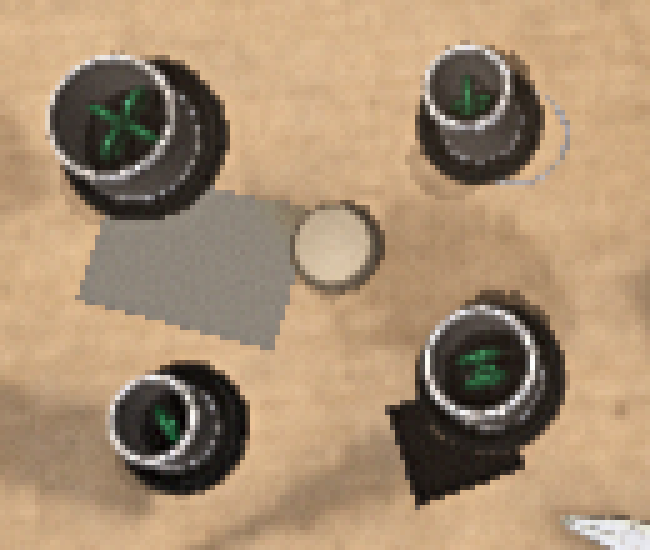

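All four flasks are in their collars and upright over the right waxes, with rim centres within about 2 mm of where they were set down. The cake and ring haven't moved beyond measurement noise. Handing in.

```bash
python3 -c "
from plant import manip
print(manip.sign_off())"
```

```text
the job is handed in; nothing more can be done
None
```

All four flasks are seated upright in their matching collars over the right waxes and released, the beeswax cake and carved ring show no movement beyond measurement noise, and the job was handed in at about 27 s of the 90 s.

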